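# Make up a bead kit at the shop's design table

## Task

Make up the customer's kit: put the four white-capped things - the jar of blue beads, the tube of green beads, the spool of red wire and the box of yellow findings - into the wooden tray, each inside the compartment of its own colour and resting flat on the compartment's floor (jar, spool and box upright, the tube lying down). The black-capped jar and tube are already sold: leave them where they are.

Things in the scene. Friction and masses are not known exactly. Their poses are not given: they have to be found in the camera images.
- jar_white: round jar of blue beads with a WHITE screw lid (white rim around a blue disc, seen from above), standing; body 42 mm across, lid 44 mm across and 12 mm high, 42 mm high in all; origin at the centre of its underside, z up. Loose, about 90 g.
- tube_white: square tube of green beads with WHITE end caps (14 mm long each), lying flat on the table; 76 mm long (x) and 18 x 18 mm in section; origin at its centre, 9 mm above what it lies on; x along its length. Loose, about 45 g.
- spool: spool of red wire standing on its flange: two white flanges 48 mm across and 6 mm thick, red core 40 mm across between them, red disc on top; 32 mm high; origin at the centre of its underside, z up. Loose, about 80 g.
- findings: square flat box of findings, yellow with a WHITE-framed lid (yellow window); 42 x 42 mm and 26 mm high; origin at the centre of its underside, x and y along its sides, z up. Loose, about 70 g.
- jar_black: look-alike: the same jar of blue beads but with a BLACK lid (black rim around a blue disc); 44 mm across, 42 mm high; origin at the centre of its underside. To be left alone.
- tube_black: look-alike: the same green tube but with BLACK end caps; 76 x 18 x 18 mm, origin at its centre, x along its length. To be left alone.
- well_blue: blue compartment (fixed shallow liner) of the wooden kit tray: 106 (x) x 82 (y) mm outside, 100 x 76 inside, floor 3 mm thick, walls 3 mm thick, 10 high; origin at the centre of its underside, 4 mm over the table (floor 7, rim 14 mm over it); x along its long side. Four of them fill the tray 2 by 2 in any order, same heading, centres 109 mm apart in x, 85 in y; tray 236 x 188 mm, rim 14 mm high.
- well_green: green compartment (fixed shallow liner) of the wooden kit tray: 106 (x) x 82 (y) mm outside, 100 x 76 inside, floor 3 mm thick, walls 3 mm thick, 10 high; origin at the centre of its underside, 4 mm over the table (floor 7, rim 14 mm over it); x along its long side. Four of them fill the tray 2 by 2 in any order, same heading, centres 109 mm apart in x, 85 in y; tray 236 x 188 mm, rim 14 mm high.
- well_red: red compartment (fixed shallow liner) of the wooden kit tray: 106 (x) x 82 (y) mm outside, 100 x 76 inside, floor 3 mm thick, walls 3 mm thick, 10 high; origin at the centre of its underside, 4 mm over the table (floor 7, rim 14 mm over it); x along its long side. Four of them fill the tray 2 by 2 in any order, same heading, centres 109 mm apart in x, 85 in y; tray 236 x 188 mm, rim 14 mm high.
- well_yellow: yellow compartment (fixed shallow liner) of the wooden kit tray: 106 (x) x 82 (y) mm outside, 100 x 76 inside, floor 3 mm thick, walls 3 mm thick, 10 high; origin at the centre of its underside, 4 mm over the table (floor 7, rim 14 mm over it); x along its long side. Four of them fill the tray 2 by 2 in any order, same heading, centres 109 mm apart in x, 85 in y; tray 236 x 188 mm, rim 14 mm high.

How it is judged (in metres and radians):
At the end, for the whole second after the job is handed in: Jar in blue, tube in green, spool in red, box in yellow compartment: centre within 35 mm of its centre, underside within 4 mm of its floor, upright (tube: level) within 0.12 rad, released, at rest; black-capped jar and tube within 20 mm of their start (horizontal distance between jar_white and well_blue below 0.035 m and linear speed of each of jar_white, tube_white, spool, findings below 0.02 m/s and z of jar_white in the frame of well_blue below 0.007 m and angle between each of jar_white, spool, findings's own z axis and vertical below 0.12 rad and horizontal distance between tube_white and well_green below 0.035 m and z of tube_white in the frame of well_green below 0.017 m and angle between tube_white's own x axis and vertical between 1.45 and 1.69 rad and horizontal distance between spool and well_red below 0.035 m and z of spool in the frame of well_red below 0.007 m and horizontal distance between findings and well_yellow below 0.035 m and z of findings in the frame of well_yellow below 0.007 m and distance of each of jar_black, tube_black from where it was at the start of the episode below 0.02 m); the robot touches nothing.
It fails at once if the black-capped jar or tube is moved by more than 20 mm (distance of any of jar_black, tube_black from where it was at the start of the episode above 0.02 m).
It also fails if it takes over 96 s, if anything falls off the work surface, if the arm or the gripper's body presses on something with over 40 N, if the wrist force passes 120 N, or if a joint passes its speed limit or range.

## Robot

A 7-joint arm with a two-finger parallel gripper is mounted at the origin on the work surface. World frame = base frame: x ahead of the robot, y to its left, z up, the work surface at z = 0. Lengths are in mm, angles in rad, forces in N, time in s.
With the tool pointing down it reaches from about 400 to 875 mm from the base axis. Payload 4.4 kg.
Tool frame: the origin (TCP) lies midway between the tips of the shut fingers; the grasp point (between the pads) lies 19 mm behind it; z points along the fingers, y is the line along which they close (so a half turn about z gives the same grasp; the last joint's range is limited). The gripper opens to 85 mm and grips with 20 to 120 N. Pads are 22 mm wide; open, the fingers measure 114 mm over their backs; the gripper's body (76 mm by 85 mm) begins 54 mm behind the grasp point. The pads swing forward as they close: fully open they stand 13 mm farther back than shut.
Start: joints at [-1.22, 0.628, 0.038, 1.517, -0.027, 0.996, -0.02], TCP at [263.122, 594.377, 231.313] pointing down, gripper open.
Joint ranges: [-3.06, 3.06], [-0.37, 2.12], [-1.25, 1.32], [0.18, 2.47], [-1.1, 4.24], [0.23, 1.98], [-2.94, 2.94]. Speed limits (rad/s): [2.57, 2.57, 3.14, 3.14, 3.14, 3.14, 3.14].

## Interface

Orientations are given as [roll, pitch, yaw] about the fixed x, y, z axes, in that order (R = Rz(yaw) Ry(pitch) Rx(roll)).
In Python, from cell import readout, optics, order gives the robot as it stands.
- The arm moves only by the shell command python3 -m jog 'ROWS'. ROWS is a JSON object of lists of equal length, an entry for each row: "claw": the opening, from 0 (shut) to 1 (fully open); "xyz": the shift along the tool's x, y, z each as a share of 0.1 m, from -1 to 1, a list of three; "twist": the turn, a rotation vector about the tool's x, y, z each as a share of 180 degrees, from -1 to 1, a list of three. A call has 1 to 12 rows; each row shifts and turns the commanded pose from where the row before left it, along the tool's axes as they then stand; what a row does not reach is not made up. A row lasts 1/8 s, in which the tool goes at most 62.5 mm and 10.7 degrees, less where a joint would pass 70% of its speed; a pose out of reach is approached as far as the arm can. A call with a number of a shift or a turn outside -1 to 1 is refused whole. A call with a gripper value outside its range is refused whole. The fingers move at their own pace and stop on an object; the grip force is fixed at half the most. Time passes only in rows, so rows that do not move let the fingers close. It gives the time, the measured TCP pose, the force, the opening and the grip force at its end, in the units of the state.
- readout.read_state(): the state, without advancing time (a new reading comes with each control period).
- optics.get_image(name): name is "side" or "top"; returns a dict with "color" (420x560x3 uint8, red, green, blue), "fovy" (degrees; the focal length in pixels is half the picture's height over the tangent of half this angle, whatever the lens; pixels are square), "cx", "cy" (the principal point, pixels), "k1" (the pictures are not rectified: a ray, as slopes to the right and down, at radius r is drawn at 1 + k1 r^2 times it, then the intrinsics apply), "view" (4x4, takes a point from world to camera coordinates). Camera axes: x right, y up, looking along -z (the intrinsics and any distortion apply to the point x, -y, -z); pixel columns grow to the right and rows downward; lengths in mm; the calibration is good to about 2 mm. A picture is of the moment at which its call begins. There is no depth.
- order.finish_job(): hands the job in; it is judged then, once.
Trained networks look in the newest picture that a camera, given by its name, has taken for a name from the list of things; names that differ only in an ending like _2 or _b are one class to them, and where a whole thing is asked for, a point or a joint stands for the part that bears it (a point fixed in the world has none). Each returns a list of dicts, best first, with "score" (0 to 1); they miss things now and then, are a little off and sometimes report something else, mostly with a low value. They report only what shows in the picture. A call takes as long as a camera call.
- optics.boxes_of(camera, label): "rect" ([left, top, width, height] in pixels, round what is visible of it).
The state is a dict: "clock": time; "qpos": joint angles; "qd": joint speeds; "tau": joint torques, N m; "eef_pos": TCP position; "tool_rot": TCP orientation; "force": force on the tool from outside, world axes, zero at the start; "torque": the same for the moment, N m; "width": finger opening in mm; "gripper_force": force on a finger pad.
Only numpy, scipy, OpenCV 4.12 (cv2) and the standard library are available. Lean on these libraries where they do the work, as an engineer would, in place of code of your own. Each camera call takes 0.05 s, during which the arm holds its last target. There are 200 camera calls.

## Working session

There is one attempt and no reset: what is moved stays moved. The work goes in short steps, Python scripts to look and compute and a shell command to move; the robot and the scene stay as the last step left them, time stands still between calls to the robot, and variables do not carry over. Pictures are saved under pics/ and viewed, at most 14 in all, crops included, and the job is handed in when it is done.

```bash
mkdir -p pics; ls
cat > h.py <<'E'
import numpy as np, cv2
from cell import readout, optics, order
def ray(im,u,v):
    H,W=im["color"].shape[:2]; f=H/2/np.tan(np.radians(im["fovy"])/2)
    d=np.array([(u-im["cx"])/f,(v-im["cy"])/f]); s=d.copy()
    for _ in range(30): s=d/(1+im["k1"]*(s@s))
    V=np.array(im["view"]); R=V[:3,:3]; c=-R.T@V[:3,3]
    return c, R.T@np.array([s[0],-s[1],-1.])
def at(im,u,v,z):
    c,d=ray(im,u,v); return (c+d*(z-c[2])/d[2])[:2]
def pix(im,p):
    H,W=im["color"].shape[:2]; f=H/2/np.tan(np.radians(im["fovy"])/2)
    V=np.array(im["view"]); q=V[:3,:3]@np.array(p,float)+V[:3,3]
    s=np.array([q[0],-q[1]])/-q[2]; s=s*(1+im["k1"]*(s@s)); return s*f+[im["cx"],im["cy"]]
def save(im,n): cv2.imwrite(f"pics/{n}.png",im["color"][:,:,::-1])
E
python3 - <<'E'
from h import *
print(readout.read_state())
for n in ["top","side"]:
    im=optics.get_image(n); save(im,n+"0"); print(n,{k:v for k,v in im.items() if k!="color"})
    for l in ["jar_white","tube_white","spool","findings","jar_black","tube_black","well_blue","well_green","well_red","well_yellow"]:
        print(l,[(np.round(b["rect"]).tolist(),round(b["score"],2)) for b in optics.boxes_of(n,l)[:3]])
E
```

```text
pics
{'clock': 0.0, 'qpos': array([-1.21979995,  0.62936945,  0.0384485 ,  1.51838061, -0.02694812,
        0.99631307, -0.0200002 ]), 'qd': array([-0.00017367, -0.00021722,  0.00140119,  0.00041742,  0.00197779,
       -0.00014064,  0.00170437]), 'tau': array([-6.42946106e-04, -5.63416672e+01,  1.22619331e+00, -1.93453538e+01,
        1.09924268e-02,  1.04426805e-02, -2.11719384e-05]), 'eef_pos': array([262.87417144, 593.77274129, 230.37009246]), 'tool_rot': array([-3.13964153e+00,  7.47458293e-05,  2.72481880e+00]), 'force': array([-0.71480953,  0.18791031, -0.29619833]), 'torque': array([-0.02693302, -0.06405917,  0.01029555]), 'gripper_force': 0.0, 'width': 85.11816174181622}
top {'fovy': 49.331464758204675, 'cx': 279.93857907596686, 'cy': 206.16293936035686, 'k1': -0.0023289283511430904, 'view': array([[-2.16211277e-02, -9.99556241e-01,  2.04901696e-02,
        -4.22200235e+01],
       [ 9.90963529e-01, -1.87125507e-02,  1.32819894e-01,
        -5.53049538e+02],
       [-1.32377531e-01,  2.31767266e-02,  9.90928367e-01,
        -9.88734028e+02],
       [ 0.00000000e+00,  0.00000
[... 935 characters left out ...]
75331e-01, -6.28849141e-01,  7.35702801e-01,
        -9.11526696e+02],
       [ 0.00000000e+00,  0.00000000e+00,  0.00000000e+00,
         1.00000000e+00]])}
jar_white [([341.0, 344.0, 29.0, 34.0], 0.97)]
tube_white [([347.0, 251.0, 33.0, 18.0], 0.77), ([200.0, 156.0, 50.0, 29.0], 0.34)]
spool [([240.0, 273.0, 26.0, 29.0], 0.65)]
findings [([266.0, 344.0, 27.0, 31.0], 0.69)]
jar_black []
tube_black [([321.0, 205.0, 18.0, 27.0], 0.68), ([244.0, 149.0, 45.0, 25.0], 0.67)]
well_blue [([192.0, 140.0, 49.0, 28.0], 0.97)]
well_green [([202.0, 159.0, 48.0, 27.0], 0.71)]
well_red [([199.0, 158.0, 52.0, 30.0], 0.74), ([243.0, 147.0, 44.0, 28.0], 0.57)]
well_yellow [([233.0, 134.0, 46.0, 21.0], 0.87)]
```

View pics/top0.png

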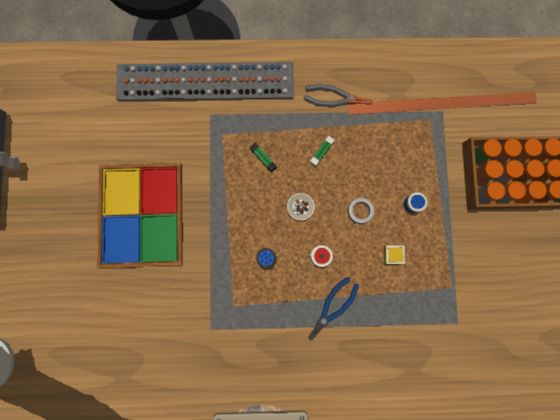

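View pics/side0.png

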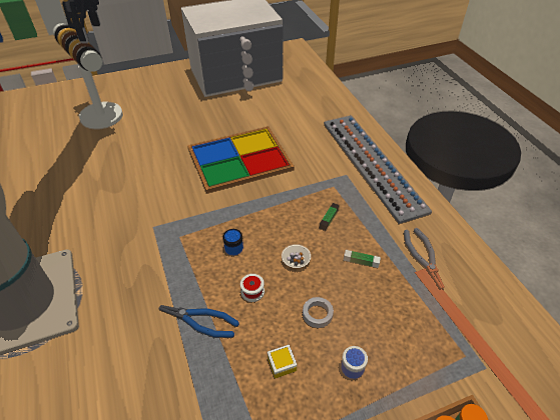

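Top view (x up, y left): tray at (140,215) with yellow top-left, red top-right, blue bottom-left, green bottom-right. White jar is at (416,203), white tube (322,151), spool (322,256), box (396,255), black jar (266,258) and black tube (263,157). The side view agrees. Next I'll refine these by colour.

```bash
cat >> h.py <<'E'
def blob(im,col,u,v,r=14):
    """largest saturated blob of colour within r px of (u,v): centroid, area, minAreaRect"""
    h=cv2.cvtColor(im["color"],cv2.COLOR_RGB2HSV); H,S,V=[h[:,:,i].astype(int) for i in range(3)]
    m={"blue":(H>100)&(H<130),"green":(H>45)&(H<90),"red":(H<6)|(H>174),"yellow":(H>22)&(H<34)}[col]&(S>150)&(V>50)
    m=m.astype(np.uint8); k=np.zeros_like(m); k[int(v-r):int(v+r+1),int(u-r):int(u+r+1)]=1
    n,l,st,c=cv2.connectedComponentsWithStats(m*k)
    if n<2: return None
    i=1+np.argmax(st[1:,4]); pts=np.argwhere(l==i)[:,::-1].astype(np.float32)
    return c[i],st[i,4],pts
def tri(a,pa,b,pb):
    (c1,d1),(c2,d2)=ray(a,*pa),ray(b,*pb)
    t=np.linalg.lstsq(np.c_[d1,-d2],c2-c1,rcond=None)[0]; p,q=c1+d1*t[0],c2+d2*t[1]
    return (p+q)/2,np.linalg.norm(p-q)
E
python3 - <<'E'
from h import *
t=optics.get_image("top"); s=optics.get_image("side")
for n,col,z,a,b,r in [("jar_white","blue",42,(416,203),(355,355),9),("tube_white","green",17,(322,151),(361,258),15),("spool","red",32,(322,256),(252,283),9),("findings","yellow",26,(396,255),(282,358),12),("jar_black","blue",42,(266,258),(233,236),9),("tube_black","green",17,(263,157),(329,216),14),
  ("wb","blue",7,(121,240),(214,152),28),("wg","green",7,(159,239),(225,172),28),("wr","red",7,(159,191),(265,162),28),("wy","yellow",7,(122,191),(254,142),28)]:
    x=blob(t,col,*a,r); y=blob(s,col,*b,r)
    rect=cv2.minAreaRect(x[2]); bp=cv2.boxPoints(rect); w=np.array([at(t,*q,z) for q in bp]); e=w[1:]-w[:-1]
    ln=np.linalg.norm(e,axis=1); k=np.argmax(ln); yaw=np.degrees(np.arctan2(e[k][1],e[k][0]))%180
    print(n,x[0].round(1),x[1],"top",at(t,*x[0],z).round(1),"side",at(s,*y[0],z).round(1) if y else None,"tri",[np.round(v,1) for v in tri(t,x[0],s,y[0])] if y else None,"ext",ln[:2].round(),"yaw",yaw.round(1))
E
```

```text
jar_white [417.4 201.1] 143 top [ 557.1 -363.1] side [ 543.1 -367.9] tri [array([ 552.7, -364.8,   31.2]), np.float64(12.2)] ext [30. 27.] yaw 88.9
tube_white [322.5 149.3] 89 top [ 686.7 -156.1] side [ 698.5 -163.7] tri [array([ 694.8, -159. ,   10.8]), np.float64(13.1)] ext [43. 14.] yaw 142.2
spool [321.8 255.4] 164 top [ 440.5 -144.3] side [ 438.7 -143.3] tri [array([ 439.5, -144. ,   32.9]), np.float64(2.0)] ext [32. 31.] yaw 133.3
findings [395.3 254.6] 193 top [ 438.9 -310.8] side [ 438.1 -310.1] tri [array([ 438.4, -310.5,   26.7]), np.float64(0.9)] ext [32. 29.] yaw 88.8
jar_black [265.6 257.7] 167 top [437.6 -19.3] side [436.5 -18.5] tri [array([437. , -19.2,  42.7]), np.float64(1.3)] ext [29. 31.] yaw 178.9
tube_black [262.6 155.7] 62 top [673.6 -16.3] side [672.6  -7.2] tri [array([669.4, -16. ,  27.5]), np.float64(3.3)] ext [10. 45.] yaw 40.6
wb [120.6 239.1] 1730 top [487.4 309.6] side [486.7 314.7] tri [array([486.3, 308.1,  12.2]), np.float64(1.6)] ext [ 84. 105.] yaw 1.1
wg [147.1 239.9] 451 top [484.4 249.8] side [487.4 229.9] tri [array([489.1, 254.9, -14.7]), np.float64(6.7)] ext [ 46. 103.] yaw 0.7
wr [158.5 190. ] 1659 top [599.1 225.5] side [598.  230.2] tri [array([597.2, 224.5,  11.9]), np.float64(2.1)] ext [ 81. 108.] yaw 0.5
wy [121.  191.4] 1691 top [597.3 311.5] side [597.3 316.4] tri [array([595.8, 309.9,  12.2]), np.float64(1.0)] ext [ 85. 108.] yaw 1.1
```

Run:
```python
from h import *
im=cv2.imread("pics/top0.png")[130:350,90:470]; cv2.imwrite("pics/c0.png",cv2.resize(im,(798,462),interpolation=cv2.INTER_CUBIC))
```

```text
(no output)
```

View pics/c0.png

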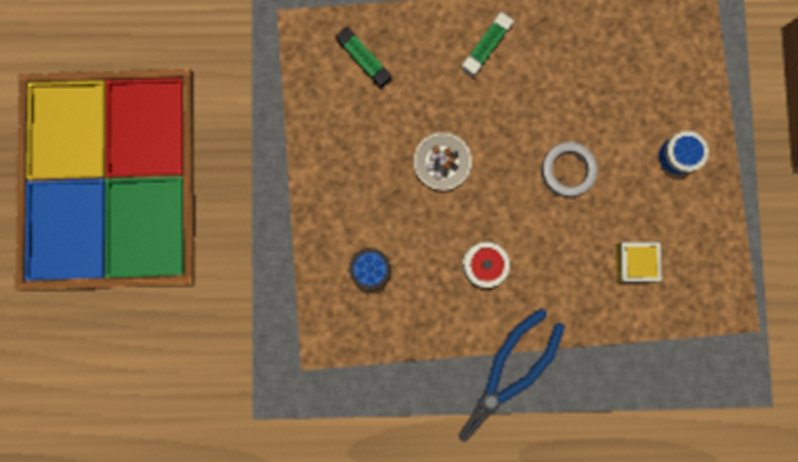

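```bash
cat >> h.py <<'E'
def go(x,y,z,yawdeg):
    s=readout.read_state(); p=np.array(s["eef_pos"]); r=np.degrees(s["tool_rot"]); a=np.radians(r[2])
    # yaw first (tool z turn = -world yaw), then shift in axes of the turned tool
    dy=(yawdeg-r[2]+180)%360-180; b=np.radians(yawdeg); d=np.array([x,y,z])-p
    f=lambda c:np.round(np.array([d[0]*np.cos(c)+d[1]*np.sin(c),d[0]*np.sin(c)-d[1]*np.cos(c),-d[2]])/100,3)
    print("t",round(s["clock"],2),"pos",p.round(1),"rot",r.round(1),"w",round(s["width"],1),"q",np.round(s["qpos"],2)); print("twist total",round(-dy/180,4),"shift after twist",f(b),"shift at present yaw",f(a))
E
python3 - <<'E'
from h import *
t=optics.get_image("top"); s=optics.get_image("side")
print("lamp",at(s,100,113,0),at(t,0,360,0),"grip px",pix(t,[263,594,231]),pix(s,[263,594,231]))
for n,a,b in [("tube_white",(330,139.5),(314.3,161.9))]:
    e=at(t,*a,18),at(t,*b,18); print(n,e,(e[0]+e[1])/2)
x=blob(t,"green",322,151,17);print(x[0],x[1],x[2].min(0),x[2].max(0))
c=np.vstack([cv2.resize(s["color"][240:280,335:385],(700,560),interpolation=cv2.INTER_CUBIC)])
d=cv2.resize(t["color"][130:170,300:350],(700,560),interpolation=cv2.INTER_CUBIC)
cv2.imwrite("pics/c1.png",cv2.resize(np.hstack([c,d]),(800,320))[:,:,::-1])
p=pix(t,[684,-155,18]),pix(s,[684,-155,18]),pix(s,[556,-363.5,42]);print(p)
go(685,-155,100,144)
E
```

```text
lamp [218.84165852 616.56824599] [227.08001878 569.41582054] grip px [-92.36059502 365.66054337] [91.90356411 38.38072835]
tube_white (array([ 709.64004632, -174.29446386]), array([ 656.75153765, -135.83735965])) [ 683.19579198 -155.06591175]
[322.60638298 149.46808511] 94 [316. 142.] [329. 158.]
(array([322.13941465, 150.3219996 ]), array([362.24920019, 255.95736481]), array([355.61421888, 357.19861755]))
t 1.3 pos [263.1 594.4 231.3] rot [180.   -0.  156.1] w 85.2 q [-1.22  0.63  0.04  1.52 -0.03  1.   -0.02]
twist total 0.0673 shift after twist [-7.818 -3.583  1.313] shift at present yaw [-6.891 -5.144  1.313]
```

View pics/c1.png

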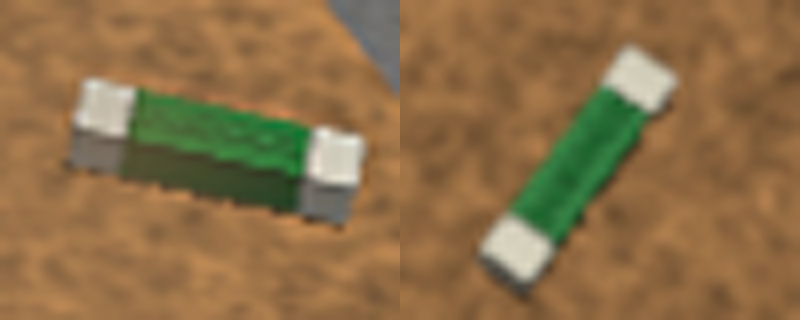

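The tube's top-face centre is at side (362.5,256.4) and top (322.4,150), which matches (684,-155) with yaw about 143.5°. Before moving I want to see what stands under the gripper.

Run:
```python
import cv2
cv2.imwrite("pics/c2.png",cv2.resize(cv2.imread("pics/side0.png")[0:150,0:200],(800,600),interpolation=cv2.INTER_CUBIC))
```

```text
(no output)
```

View pics/c2.png

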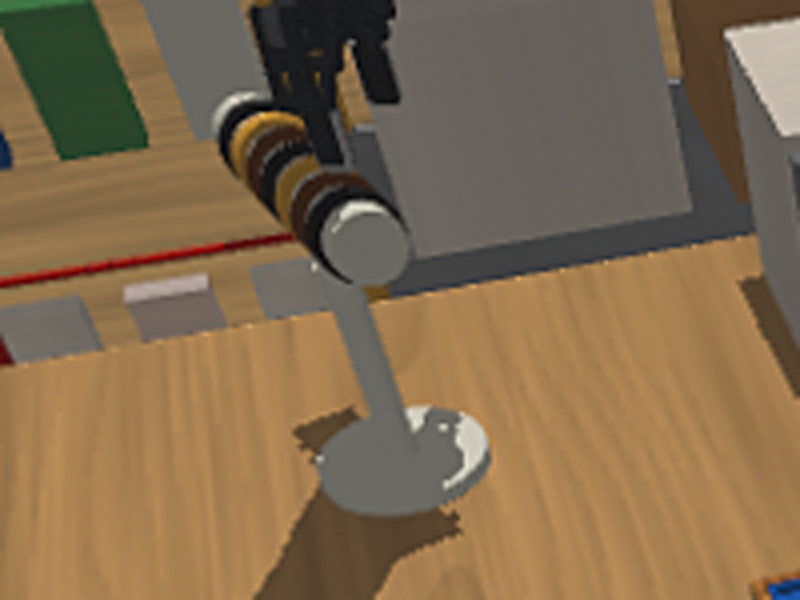

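```bash
python3 -m jog '{"claw":[1,1,1,1,1,1,1,1,1,1,1,1],"xyz":[[0,0,-0.5],[0,0,-0.5],[-0.4,-0.3,0],[-0.4,-0.3,0],[-0.4,-0.3,0],[-0.4,-0.3,0],[-0.4,-0.3,0],[-0.4,-0.3,0],[-0.4,-0.3,0],[-0.4,-0.3,0],[-0.4,-0.3,0],[-0.4,-0.3,0]],"twist":[[0,0,0],[0,0,0],[0,0,0],[0,0,0],[0,0,0],[0,0,0],[0,0,0],[0,0,0],[0,0,0],[0,0,0],[0,0,0],[0,0,0]]}'; python3 -c "
from h import *; go(684,-155,70,143.5)"
```

```text
clock: 2.8
eef_pos: [508.1, 156.7, 331.6]
tool_rot: [3.141, 0.0, 2.725]
force: [0.4, 0.6, 0.1]
width: 85.1
gripper_force: 0.0
t 2.8 pos [508.1 156.7 331.6] rot [180.    0.  156.1] w 85.1 q [-0.47  0.36  0.16  1.71 -0.06  1.08  0.87]
twist total 0.0701 shift after twist [-3.268 -1.459  2.616] shift at present yaw [-2.87  -2.138  2.616]
```

```bash
python3 -m jog '{"claw":[1,1,1,1,1,1,1,1,1,1],"xyz":[[-0.4,-0.3,0.3],[-0.4,-0.3,0.3],[-0.4,-0.3,0.3],[-0.4,-0.3,0.3],[-0.4,-0.3,0.3],[-0.4,-0.3,0.3],[-0.4,-0.3,0.3],[-0.07,-0.04,0.25],[0,0,0.25],[0,0,0]],"twist":[[0,0,0],[0,0,0],[0,0,0],[0,0,0],[0,0,0],[0,0,0],[0,0,0],[0,0,0.035],[0,0,0.035],[0,0,0]]}'; python3 -c "
from h import *; go(684,-155,3,143.5)
im=optics.get_image('side'); cv2.imwrite('pics/c3.png',cv2.resize(im['color'][180:320,290:430],(600,600),interpolation=cv2.INTER_CUBIC)[:,:,::-1])"
```

```text
clock: 4.05
eef_pos: [681.4, -153.2, 68.9]
tool_rot: [-3.139, -0.005, 2.506]
force: [0.1, 0.3, 0.1]
width: 85.5
gripper_force: 0.0
t 4.05 pos [ 681.4 -153.2   68.9] rot [-179.9   -0.3  143.6] w 85.5 q [ 0.08  0.89  0.19  1.49 -0.21  0.79  1.28]
twist total 0.0005 shift after twist [-0.032  0.001  0.659] shift at present yaw [-0.032  0.001  0.659]
```

View pics/c3.png

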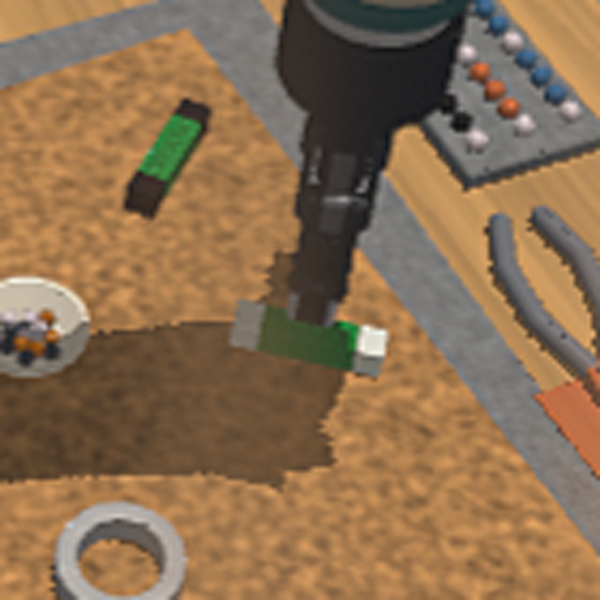

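The gripper is centred over the white tube with its fingers alongside it (crop (310,340)). Next I descend and grip.

```bash
python3 -m jog '{"claw":[1,1,1,0,0,0,0,0],"xyz":[[-0.03,0,0.33],[0,0,0.3],[0,0,0.03],[0,0,0],[0,0,0],[0,0,0],[0,0,0],[0,0,0]],"twist":[[0,0,0],[0,0,0],[0,0,0],[0,0,0],[0,0,0],[0,0,0],[0,0,0],[0,0,0]]}'; python3 -c "
from h import *; go(488.5,225,100,181)"
```

```text
clock: 5.1
eef_pos: [686.3, -155.7, 6.4]
tool_rot: [3.141, 0.001, 2.505]
force: [-1.0, 0.1, 5.8]
width: 16.1
gripper_force: 61.2
t 5.1 pos [ 686.3 -155.7    6.4] rot [1.800e+02 1.000e-01 1.435e+02] w 16.1 q [ 0.09  0.98  0.17  1.49 -0.22  0.69  1.29]
twist total -0.2082 shift after twist [ 1.911  3.841 -0.936] shift at present yaw [ 3.854  1.885 -0.936]
```

```bash
python3 -m jog '{"claw":[0,0,0,0,0],"xyz":[[0,0,-0.15],[0,0,-0.3],[0,0,-0.3],[0,0,-0.3],[0,0,0]],"twist":[[0,0,0],[0,0,-0.052],[0,0,-0.052],[0,0,-0.052],[0,0,-0.052]]}'; python3 -c "
from h import *; go(488.5,225,100,181)
im=optics.get_image('side'); cv2.imwrite('pics/c4.png',cv2.resize(im['color'][130:270,290:430],(400,400),interpolation=cv2.INTER_CUBIC)[:,:,::-1])"
```

```text
clock: 5.72
eef_pos: [687.7, -156.3, 114.3]
tool_rot: [-3.14, 0.006, -3.12]
force: [-0.3, -0.4, -1.5]
width: 16.3
gripper_force: 60.4
t 5.72 pos [ 687.7 -156.3  114.3] rot [-179.9    0.3 -178.7] w 16.3 q [ 0.18  0.83  0.01  1.45 -0.01  0.85  1.79]
twist total 0.0014 shift after twist [1.925 3.847 0.143] shift at present yaw [1.908 3.856 0.143]
```

View pics/c4.png

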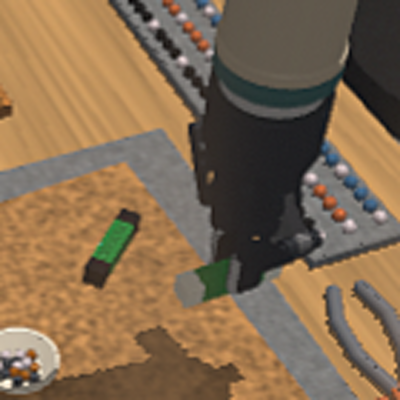

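The tube is held and level (crop (205,285)). On to the green compartment.

```bash
python3 -m jog '{"claw":[0,0,0,0,0,0,0,0,0,0],"xyz":[[0.24,0.48,0],[0.24,0.48,0],[0.24,0.48,0],[0.24,0.48,0],[0.24,0.48,0],[0.24,0.48,0],[0.24,0.48,0],[0.24,0.48,0],[0,0,0.5],[0,0,0]],"twist":[[0,0,0],[0,0,0],[0,0,0],[0,0,0],[0,0,0],[0,0,0],[0,0,0],[0,0,0],[0,0,0],[0,0,0]]}'; python3 -c "
from h import *; go(488.5,225,15,181)
im=optics.get_image('side'); cv2.imwrite('pics/c5.png',cv2.resize(im['color'][90:230,170:310],(560,560),interpolation=cv2.INTER_CUBIC)[:,:,::-1])"
```

```text
clock: 7.02
eef_pos: [484.2, 224.3, 57.9]
tool_rot: [-3.138, -0.007, -3.125]
force: [-1.1, -0.6, -0.3]
width: 16.6
gripper_force: 60.4
t 7.03 pos [484.2 224.3  57.9] rot [-179.8   -0.4 -179.1] w 16.6 q [-0.53  0.73  0.06  1.97 -0.09  0.45  1.19]
twist total -0.0004 shift after twist [-0.043  0.006  0.429] shift at present yaw [-0.043  0.007  0.429]
```

View pics/c5.png

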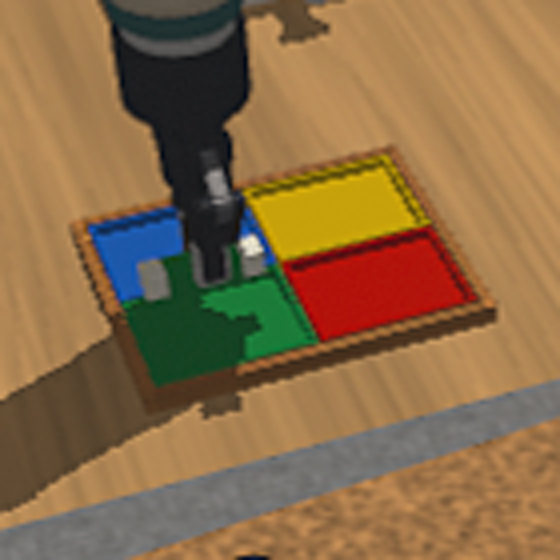

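The tube is over the green compartment (crop (205,270)), well lined up. Now lower and release.

```bash
python3 -m jog '{"claw":[0,0,0,0,0.5,0.5,0.5,0.5,0.5,0.5],"xyz":[[-0.03,0,0.2],[0,0,0.14],[0,0,0.08],[0,0,0],[0,0,0],[0,0,0],[0,0,-0.1],[0,0,-0.4],[0,0,-0.5],[0,0,0]],"twist":[[0,0,0],[0,0,0],[0,0,0],[0,0,0],[0,0,0],[0,0,0],[0,0,0],[0,0,0],[0,0,0],[0,0,0]]}'; python3 -c "
from h import *; go(440,-144,80,90)"
```

```text
clock: 8.32
eef_pos: [493.0, 226.5, 122.6]
tool_rot: [3.138, 0.008, -3.125]
force: [-0.7, 0.2, -0.0]
width: 42.7
gripper_force: 0.0
t 8.32 pos [493.  226.5 122.6] rot [ 179.8    0.5 -179. ] w 42.7 q [-0.53  0.63  0.08  1.93 -0.08  0.58  1.18]
twist total 0.5053 shift after twist [-3.705 -0.53   0.426] shift at present yaw [ 0.591 -3.696  0.426]
```

```bash
python3 -m jog '{"claw":[1,1,1,1,1,1,1,1,1,1],"xyz":[[0,0,0],[0.085,-0.53,0],[0.085,-0.53,0],[0.085,-0.53,0],[0.085,-0.53,0],[0.085,-0.53,0],[0.085,-0.53,0],[0.08,-0.52,0],[0,0,0],[0,0,0]],"twist":[[0,0,0],[0,0,0],[0,0,0],[0,0,0],[0,0,0],[0,0,0],[0,0,0],[0,0,0],[0,0,0.056],[0,0,0.056]]}';python3 -m jog '{"claw":[1,1,1,1,1,1,1,1],"xyz":[[0,0,0],[0,0,0],[0,0,0],[0,0,0],[0,0,0],[0,0,0.2],[0,0,0.2],[0,0,0]],"twist":[[0,0,0.056],[0,0,0.056],[0,0,0.056],[0,0,0.056],[0,0,0.056],[0,0,0.056],[0,0,0.056],[0,0,0]]}'; python3 -c "
from h import *; go(440,-144,10,90)
im=optics.get_image('side'); 
cv2.imwrite('pics/c6.png',np.hstack([cv2.resize(im['color'][90:230,170:310],(400,400)),cv2.resize(im['color'][210:350,180:320],(400,400))])[:,:,::-1])"
```

```text
clock: 9.57
eef_pos: [435.9, -146.8, 117.1]
tool_rot: [-3.141, -0.003, 2.797]
force: [1.4, 0.7, -0.6]
width: 85.7
gripper_force: 0.0
clock: 10.58
eef_pos: [435.5, -145.1, 76.4]
tool_rot: [-3.136, -0.001, 1.577]
force: [-0.7, -0.7, 0.2]
width: 85.0
gripper_force: 0.0
t 10.57 pos [ 435.5 -145.1   76.4] rot [-1.797e+02 -1.000e-01  9.030e+01] w 85.0 q [ 0.03  0.67  0.34  2.17 -0.56  0.4   0.84]
twist total 0.0018 shift after twist [0.011 0.045 0.664] shift at present yaw [0.01  0.045 0.664]
```

View pics/c6.png

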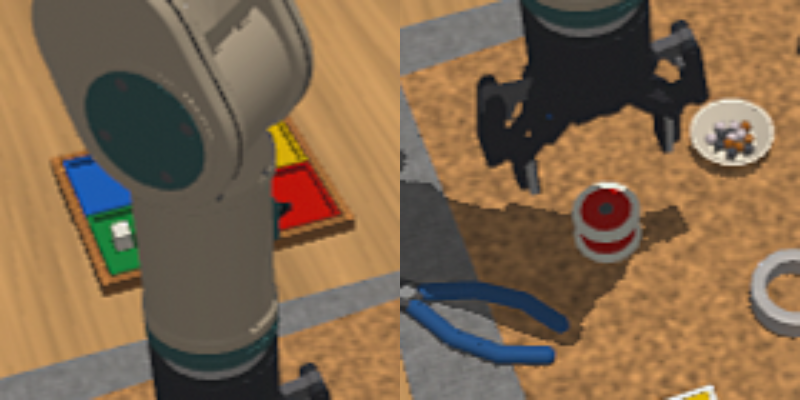

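The tube sits in green, and the spool (right crop (606,210)) is between the fingers. Descend and grip.

```bash
python3 -m jog '{"claw":[1,1,1,0,0,0,0,0,0,0],"xyz":[[0.01,0.045,0.35],[0,0,0.3],[0,0,0.06],[0,0,0],[0,0,0],[0,0,0],[0,0,0],[0,0,0],[0,0,-0.3],[0,0,-0.5]],"twist":[[0,0,0],[0,0,0],[0,0,0],[0,0,0],[0,0,0],[0,0,0],[0,0,0],[0,0,0],[0,0,0],[0,0,0]]}'; python3 -c "
from h import *; go(598,225,100,90)"
```

```text
clock: 11.88
eef_pos: [441.1, -144.4, 87.9]
tool_rot: [-3.139, -0.001, 1.575]
force: [1.4, -0.1, -0.2]
width: 45.5
gripper_force: 61.4
t 11.88 pos [ 441.1 -144.4   87.9] rot [-1.799e+02 -1.000e-01  9.030e+01] w 45.5 q [-0.04  0.66  0.44  2.16 -0.64  0.46  0.91]
twist total 0.0014 shift after twist [ 3.694  1.569 -0.121] shift at present yaw [ 3.687  1.586 -0.121]
```

```bash
python3 -m jog '{"claw":[0,0,0,0,0,0,0,0,0,0],"xyz":[[0.46,0.2,-0.03],[0.46,0.2,-0.03],[0.46,0.2,0],[0.46,0.2,0],[0.46,0.2,0],[0.46,0.2,0],[0.46,0.2,0],[0.46,0.17,0],[0,0,0.35],[0,0,0]],"twist":[[0,0,0],[0,0,0],[0,0,0],[0,0,0],[0,0,0],[0,0,0],[0,0,0],[0,0,0],[0,0,0],[0,0,0]]}'; python3 -c "
from h import *; go(598,225,13,90)
im=optics.get_image('side'); cv2.imwrite('pics/c7.png',cv2.resize(im['color'][80:220,170:310],(500,500),interpolation=cv2.INTER_CUBIC)[:,:,::-1])"
```

```text
clock: 13.12
eef_pos: [594.8, 224.1, 56.5]
tool_rot: [-3.136, 0.002, 1.576]
force: [-0.2, -0.2, -0.2]
width: 44.9
gripper_force: 61.5
t 13.12 pos [594.8 224.1  56.5] rot [-1.797e+02  1.000e-01  9.030e+01] w 44.9 q [-0.73  0.91  0.57  1.69 -0.68  0.75  0.19]
twist total 0.0018 shift after twist [0.009 0.032 0.435] shift at present yaw [0.009 0.032 0.435]
```

View pics/c7.png

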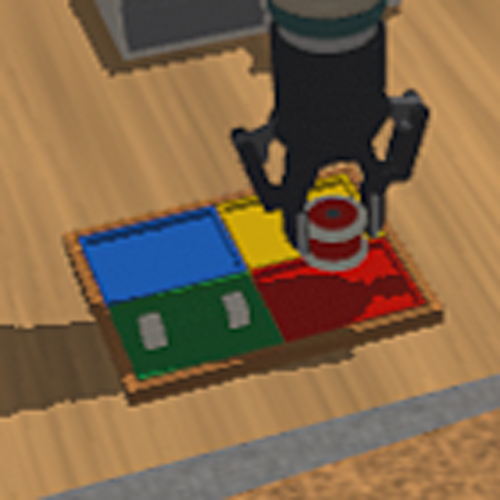

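The tube lies centred in green (crop (195,320)) and the spool is upright over red. Lower and release.

```bash
python3 -m jog '{"claw":[0,0,0,0,0.75,0.75,0.75,0.75,0.75,0.75],"xyz":[[0.01,0.03,0.2],[0,0,0.15],[0,0,0.08],[0,0,0],[0,0,0],[0,0,0],[0,0,-0.1],[0,0,-0.4],[0,0,-0.5],[0,0,0]],"twist":[[0,0,0],[0,0,0],[0,0,0],[0,0,0],[0,0,0],[0,0,0],[0,0,0],[0,0,0],[0,0,0],[0,0,0]]}'; python3 -c "
from h import *; go(438.5,-310.5,100,90)"
```

```text
clock: 14.42
eef_pos: [603.7, 225.3, 120.2]
tool_rot: [3.133, -0.002, 1.575]
force: [0.3, -0.0, 0.2]
width: 63.8
gripper_force: 0.0
t 14.43 pos [603.7 225.3 120.2] rot [ 1.795e+02 -1.000e-01  9.020e+01] w 63.8 q [-0.76  0.84  0.64  1.65 -0.62  0.86  0.14]
twist total 0.0013 shift after twist [-5.358 -1.652  0.202] shift at present yaw [-5.351 -1.673  0.202]
```

```bash
python3 -m jog '{"claw":[1,1,1,1,1,1,1,1,1,1,1,1],"xyz":[[-0.53,-0.166,0],[-0.53,-0.166,0],[-0.53,-0.166,0],[-0.53,-0.166,0],[-0.53,-0.166,0],[-0.53,-0.166,0],[-0.53,-0.166,0],[-0.53,-0.166,0],[-0.53,-0.166,0],[-0.53,-0.166,0],[-0.06,0,0.4],[0,0,0]],"twist":[[0,0,0],[0,0,0],[0,0,0],[0,0,0],[0,0,0],[0,0,0],[0,0,0],[0,0,0],[0,0,0],[0,0,0],[0,0,0],[0,0,0]]}'; python3 -c "
from h import *; go(438.5,-310.5,5,90)
im=optics.get_image('side'); 
cv2.imwrite('pics/c8.png',np.hstack([cv2.resize(im['color'][90:230,170:310],(400,400)),cv2.resize(im['color'][280:420,220:360],(400,400))])[:,:,::-1])"
```

```text
clock: 15.92
eef_pos: [434.5, -310.9, 73.3]
tool_rot: [-3.137, -0.004, 1.573]
force: [0.1, 0.5, 0.3]
width: 85.4
gripper_force: 0.0
t 15.93 pos [ 434.5 -310.9   73.3] rot [-179.7   -0.2   90.1] w 85.4 q [ 0.28  0.75  0.45  1.97 -0.6   0.56  1.15]
twist total 0.0007 shift after twist [0.004 0.04  0.683] shift at present yaw [0.004 0.04  0.683]
```

View pics/c8.png

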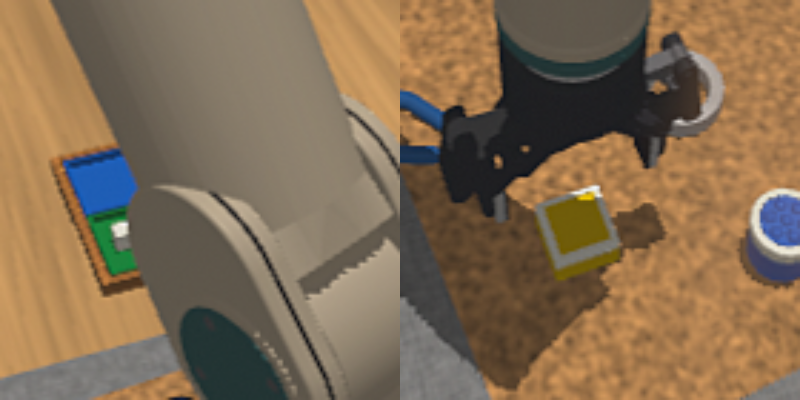

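The box (right crop (577,230)) is squarely between the fingers. Descend and grip.

```bash
python3 -m jog '{"claw":[1,1,1,0,0,0,0,0,0,0],"xyz":[[0,0.04,0.35],[0,0,0.28],[0,0,0.06],[0,0,0],[0,0,0],[0,0,0],[0,0,0],[0,0,0],[0,0,-0.3],[0,0,-0.5]],"twist":[[0,0,0],[0,0,0],[0,0,0],[0,0,0],[0,0,0],[0,0,0],[0,0,0],[0,0,0],[0,0,0],[0,0,0]]}'; python3 -c "
from h import *; go(597,310.5,100,91)"
```

```text
clock: 17.23
eef_pos: [439.8, -311.0, 86.7]
tool_rot: [-3.139, -0.002, 1.575]
force: [0.7, 0.6, 0.1]
width: 40.3
gripper_force: 60.9
t 17.23 pos [ 439.8 -311.    86.7] rot [-1.799e+02 -1.000e-01  9.020e+01] w 40.3 q [ 0.26  0.74  0.48  1.96 -0.59  0.59  1.14]
twist total -0.0043 shift after twist [ 6.187  1.68  -0.133] shift at present yaw [ 6.209  1.596 -0.133]
```

```bash
python3 -m jog '{"claw":[0,0,0,0,0,0,0,0,0,0,0,0],"xyz":[[0.515,0.135,-0.05],[0.515,0.135,-0.05],[0.515,0.135,-0.05],[0.515,0.135,0],[0.515,0.135,0],[0.515,0.135,0],[0.515,0.135,0],[0.515,0.135,0],[0.515,0.135,0],[0.515,0.135,0],[0.515,0.135,0],[0.515,0.135,0]],"twist":[[0,0,0],[0,0,0],[0,0,0],[0,0,0],[0,0,0],[0,0,0],[0,0,0],[0,0,0],[0,0,0],[0,0,0],[0,0,0],[0,0,0]]}';python3 -m jog '{"claw":[0,0],"xyz":[[0,0,0.3],[0,0,0.1]],"twist":[[0,0,0],[0,0,0]]}'; python3 -c "
from h import *; go(597,310.5,13,90)
im=optics.get_image('side'); cv2.imwrite('pics/c9.png',cv2.resize(im['color'][80:220,170:310],(500,500),interpolation=cv2.INTER_CUBIC)[:,:,::-1])"
```

```text
clock: 18.73
eef_pos: [600.2, 309.0, 102.1]
tool_rot: [3.141, -0.0, 1.575]
force: [0.7, -0.8, -0.3]
width: 40.7
gripper_force: 60.9
clock: 18.98
eef_pos: [598.5, 307.1, 59.9]
tool_rot: [-3.139, 0.001, 1.576]
force: [-0.2, -0.7, -1.0]
width: 40.9
gripper_force: 61.0
t 18.98 pos [598.5 307.1  59.9] rot [-1.798e+02  1.000e-01  9.030e+01] w 40.9 q [-0.85  0.96  0.62  1.58 -0.69  0.84  0.06]
twist total 0.0016 shift after twist [ 0.034 -0.015  0.469] shift at present yaw [ 0.034 -0.015  0.469]
```

View pics/c9.png

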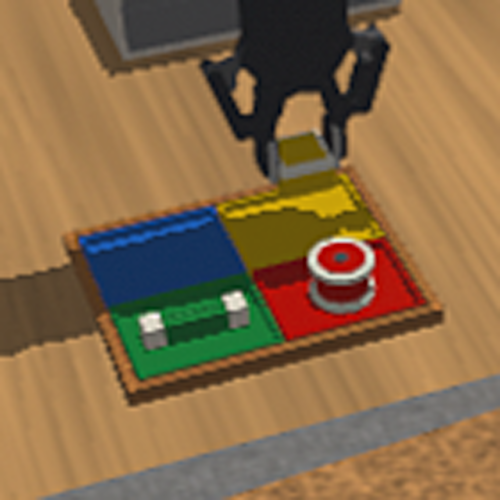

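The spool stands flat in red (crop (341,275)) and the box is over yellow. Lower and release.

```bash
python3 -m jog '{"claw":[0,0,0,0,0.7,0.7,0.7,0.7,0.7,0.7],"xyz":[[0.03,-0.01,0.25],[0,0,0.15],[0,0,0.08],[0,0,0],[0,0,0],[0,0,0],[0,0,-0.1],[0,0,-0.4],[0,0,-0.5],[0,0,0]],"twist":[[0,0,0],[0,0,0],[0,0,0],[0,0,0],[0,0,0],[0,0,0],[0,0,0],[0,0,0],[0,0,0],[0,0,0]]}'; python3 -c "
from h import *; go(556,-363.5,115,90)"
```

```text
clock: 20.27
eef_pos: [602.4, 310.5, 118.4]
tool_rot: [3.133, -0.003, 1.575]
force: [0.3, -0.3, 0.6]
width: 60.1
gripper_force: 0.0
t 20.27 pos [602.4 310.5 118.4] rot [179.5  -0.2  90.2] w 60.1 q [-0.88  0.89  0.67  1.55 -0.65  0.92  0.02]
twist total 0.0013 shift after twist [-6.74  -0.464  0.034] shift at present yaw [-6.738 -0.492  0.034]
```

```bash
python3 -m jog '{"claw":[1,1,1,1,1,1,1,1,1,1,1,1],"xyz":[[-0.56,-0.04,0],[-0.56,-0.04,0],[-0.56,-0.04,0],[-0.56,-0.04,0],[-0.56,-0.04,0],[-0.56,-0.04,0],[-0.56,-0.04,0],[-0.56,-0.04,0],[-0.56,-0.04,0],[-0.56,-0.04,0],[-0.56,-0.04,0],[-0.56,-0.04,0]],"twist":[[0,0,0],[0,0,0],[0,0,0],[0,0,0],[0,0,0],[0,0,0],[0,0,0],[0,0,0],[0,0,0],[0,0,0],[0,0,0],[0,0,0]]}';python3 -m jog '{"claw":[1,1],"xyz":[[0,0,0.3],[0,0,0]],"twist":[[0,0,0],[0,0,0]]}'; python3 -c "
from h import *; go(556,-363.5,14,90)
im=optics.get_image('side'); 
cv2.imwrite('pics/d0.png',np.hstack([cv2.resize(im['color'][90:230,170:310],(400,400)),cv2.resize(im['color'][280:420,290:430],(400,400))])[:,:,::-1])"
```

```text
clock: 21.78
eef_pos: [553.4, -363.7, 112.8]
tool_rot: [-3.141, -0.001, 1.575]
force: [0.3, 0.1, -0.3]
width: 85.3
gripper_force: 0.0
clock: 22.02
eef_pos: [551.8, -360.9, 80.6]
tool_rot: [-3.137, -0.004, 1.574]
force: [-0.1, -0.5, -0.1]
width: 85.3
gripper_force: 0.0
t 22.02 pos [ 551.8 -360.9   80.6] rot [-179.7   -0.2   90.2] w 85.3 q [ 0.24  0.89  0.54  1.61 -0.58  0.81  1.03]
twist total 0.0009 shift after twist [-0.026  0.042  0.666] shift at present yaw [-0.026  0.042  0.666]
```

View pics/d0.png

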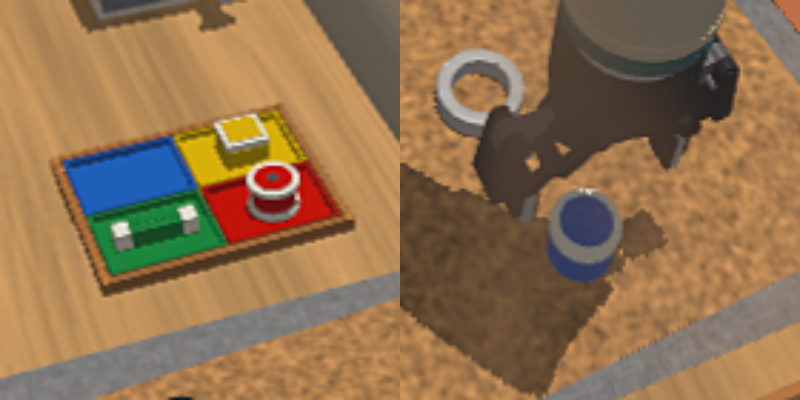

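The box is flat in yellow (left crop (243,140)), and the jar (right crop (585,235)) is between the fingers. Descend and grip.

```bash
python3 -m jog '{"claw":[1,1,1,0,0,0,0,0,0,0],"xyz":[[-0.02,0.04,0.35],[0,0,0.25],[0,0,0.06],[0,0,0],[0,0,0],[0,0,0],[0,0,0],[0,0,0],[0,0,-0.3],[0,0,-0.5]],"twist":[[0,0,0],[0,0,0],[0,0,0],[0,0,0],[0,0,0],[0,0,0],[0,0,0],[0,0,0],[0,0,0],[0,0,0]]}'; python3 -c "
from h import *; go(487.5,309,120,90)"
```

```text
clock: 23.32
eef_pos: [556.8, -363.1, 96.9]
tool_rot: [-3.139, -0.002, 1.575]
force: [1.0, 0.4, -1.5]
width: 42.0
gripper_force: 60.9
t 23.32 pos [ 556.8 -363.1   96.9] rot [-1.798e+02 -1.000e-01  9.020e+01] w 42.0 q [ 0.23  0.88  0.55  1.59 -0.57  0.85  1.01]
twist total 0.0013 shift after twist [ 6.721 -0.693 -0.231] shift at present yaw [ 6.724 -0.666 -0.231]
```

```bash
python3 -m jog '{"claw":[0,0,0,0,0,0,0,0,0,0,0,0],"xyz":[[0.56,-0.056,-0.06],[0.56,-0.056,-0.06],[0.56,-0.056,-0.06],[0.56,-0.056,-0.05],[0.56,-0.056,0],[0.56,-0.056,0],[0.56,-0.056,0],[0.56,-0.056,0],[0.56,-0.056,0],[0.56,-0.056,0],[0.56,-0.056,0],[0.56,-0.056,0]],"twist":[[0,0,0],[0,0,0],[0,0,0],[0,0,0],[0,0,0],[0,0,0],[0,0,0],[0,0,0],[0,0,0],[0,0,0],[0,0,0],[0,0,0]]}';python3 -m jog '{"claw":[0,0],"xyz":[[0,0,0.5],[0,0,0]],"twist":[[0,0,0],[0,0,0]]}'; python3 -c "
from h import *; go(487.5,309,22,90)"
```

```text
clock: 24.82
eef_pos: [487.7, 309.6, 121.0]
tool_rot: [3.141, -0.001, 1.575]
force: [0.9, -0.1, -0.6]
width: 41.8
gripper_force: 60.9
clock: 25.08
eef_pos: [484.9, 307.1, 68.1]
tool_rot: [-3.136, 0.003, 1.576]
force: [0.0, -0.9, -0.8]
width: 41.8
gripper_force: 61.1
t 25.07 pos [484.9 307.1  68.1] rot [-179.7    0.2   90.3] w 41.8 q [-0.98  0.84  0.61  1.87 -0.74  0.68  0.08]
twist total 0.0017 shift after twist [0.019 0.026 0.461] shift at present yaw [0.019 0.026 0.461]
```

```bash
python3 -m jog '{"claw":[0,0,0,0,0.7,0.7,0.7,0.7,0.7,0.7,0.7,0.7],"xyz":[[0.02,0.02,0.25],[0,0,0.14],[0,0,0.07],[0,0,0],[0,0,0],[0,0,0],[0,0,-0.1],[0,0,-0.4],[0,0,-0.5],[0,0.2,-0.5],[-0.5,0,0],[-0.5,0,0]],"twist":[[0,0,0],[0,0,0],[0,0,0],[0,0,0],[0,0,0],[0,0,0],[0,0,0],[0,0,0],[0,0,0],[0,0,0],[0,0,0],[0,0,0]]}'; python3 -m jog '{"claw":[0.7,0.7,0.7,0.7],"xyz":[[-0.5,0,0],[-0.5,0,0],[-0.5,0,0],[0,0,0]],"twist":[[0,0,0],[0,0,0],[0,0,0],[0,0,0]]}'
python3 - <<'E'
from h import *
t=optics.get_image("top"); s=optics.get_image("side")
for n,im in (("top",t),("side",s)):
  for l in ["jar_white","tube_white","spool","findings","jar_black","tube_black"]:
    print(n,l,[(np.round(b["rect"]).tolist(),round(b["score"],2)) for b in optics.boxes_of(n,l)[:2]])
cv2.imwrite('pics/d1.png',np.hstack([cv2.resize(t['color'][130:290,70:290],(400,291)),cv2.resize(s['color'][110:256,170:370],(400,291))])[:,:,::-1])
for col,a,b in [("blue",(266,258),(233,236))]:
  x=blob(t,col,*a,9); print("jar_black",at(t,*x[0],42))
x=blob(t,"green",263,157,14); print("tube_black",at(t,*x[0],17))
E
```

```text
clock: 26.58
eef_pos: [510.8, 208.8, 175.6]
tool_rot: [3.139, -0.001, 1.577]
force: [-0.1, -0.5, 0.3]
width: 59.8
gripper_force: 0.0
clock: 27.08
eef_pos: [511.0, 54.5, 175.6]
tool_rot: [3.14, 0.002, 1.567]
force: [0.4, 0.3, -0.0]
width: 59.8
gripper_force: 0.0
top jar_white []
top tube_white []
top spool []
top findings [([111.0, 182.0, 16.0, 21.0], 0.82)]
top jar_black [([256.0, 249.0, 18.0, 19.0], 0.69)]
top tube_black [([249.0, 146.0, 24.0, 25.0], 0.65)]
side jar_white [([205.0, 131.0, 20.0, 29.0], 0.55)]
side tube_white [([214.0, 161.0, 27.0, 15.0], 0.77), ([223.0, 226.0, 16.0, 28.0], 0.58)]
side spool [([257.0, 148.0, 17.0, 20.0], 0.79)]
side findings [([244.0, 130.0, 20.0, 18.0], 0.69)]
side jar_black [([224.0, 228.0, 18.0, 26.0], 0.87)]
side tube_black [([322.0, 204.0, 16.0, 26.0], 0.58)]
jar_black [437.93204075 -19.00230984]
tube_black [674.29047598 -15.3314897 ]
```

View pics/d1.png

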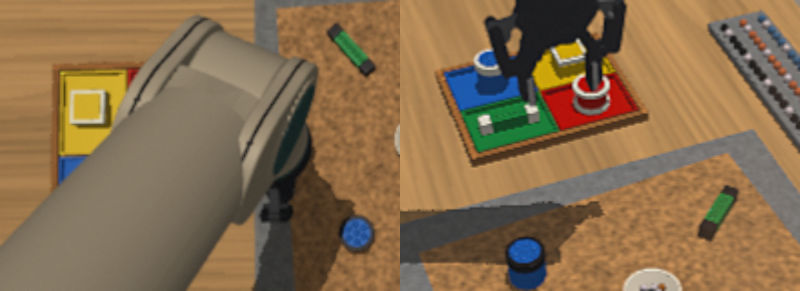

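All four pieces sit in their own compartments (side crop: jar (487,65), box (568,52), spool (591,93), tube (508,118)), and the black-capped jar and tube haven't moved. One check by numbers before I hand in.

Run:
```python
from h import *
s=optics.get_image("side")
for n,p,h in [("jar",(487.5,309),42),("tube",(488.5,225),18),("spool",(598,225),32),("box",(597,310.5),26)]:
    print(n,"expected top",pix(s,[*p,7+h]).round(1),"bottom",pix(s,[*p,7]).round(1))
print(np.abs(readout.read_state()["qd"]).max()); print(order.finish_job())
```

```text
jar expected top [213.8 139.7] bottom [215.5 152.2]
tube expected top [224.  166.2] bottom [224.7 171.5]
spool expected top [264.3 152. ] bottom [264.7 161.5]
box expected top [253.4 135.1] bottom [253.8 142.7]
0.0026175996045263703
the job is handed in; nothing more can be done
None
```

I put the jar, tube, spool and box in their own-colour compartments, left the black-capped jar and tube where they were, and handed the job in at about 27 s; no verdict came back, but the last pictures show all four where they belong.

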